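# Open the card drawer with the concealed catch

### The job

The low grey box on the mat has a hidden drawer: feel along the sunk panel in its top for the flush round push plate and press it in, so that the drawer springs ajar. Then reach a fingertip in behind the drawer's front and draw the drawer out to its stop. Work with fingertips only: grip nothing, do not pinch the drawer front, and leave the things on and beside the box where they are.

Things in the scene. Friction and masses are not known exactly. Their poses are not given: they have to be found in the camera images.
- box: Fixed low box of grey plastic, 130 x 390 x 60 mm (x, y, z). Origin at the centre of its underside, on the mat; x points to its back (front face at x = -65 mm), its long side runs along y, z up. Its ends beyond y = +-85 mm are solid blocks with flat tops at z = 60 mm; between them is the sunk panel, with 12 mm wide rims at z = 60 mm along its front and back. All this is rigid.
- panel_mid (a point): Middle of the sunk panel's surface (box frame 0, 0, 56 mm), axes as the box. The flat grey panel is 106 (x) x 170 mm (y) and rigid. On its long centreline (x = 0), its centre anywhere from y = -50 to +50 mm and different each time, is the push plate: a same-grey disc 44 mm across in a 46 mm hole, its face 2 mm below the panel. No reading gives its place: feel for it, or see the fine ring round it.
- release (a joint): The push plate: how far it is pressed straight down, 0 (up) to 0.005 m (home, face 7 mm below the panel). A spring pushes it back: it starts to give at about 2 N and is home at about 5.6 N. From about 3.5 mm on it frees the drawer, which springs out in about 0.5 s, whether the plate is then held in or let go.
- drawer (a joint): The drawer in the box's front, below the panel: how far it is out, along the box's -x, 0 (shut) to 0.085 m (stop). Freed, it springs out by about 0.05 m; from there it slides easily (about 1 N) and stays where it is left. It has a floor at z = 10 mm of the box frame, clear over y = -75 to +75 mm but for a card case 8 mm high farther back, at y = 20 to 70 mm.
- front_inside (a point): Mid top edge of the inner face of the drawer's front wall; moves out with the drawer; axes as the box. The wall is 8 mm thick, 166 mm wide, its top at z = 46 mm of the box frame, 36 mm above the floor. Shut, this point is at x = -57 mm of the box frame. Ajar, the opening from here back to the box's front edge (x = -65 mm, 60 mm high) is about 42 mm wide. The wall's outer half is geom drawer_c5.
- earbud_case: White rounded ear bud case, 46 x 58 x 26 mm, loose on the flat top of one end of the box. Origin at the centre of its underside. To be left alone.
- tape_roll: Roll of tape, 72 mm across and 19 mm high, loose on the flat top of the other end of the box. Origin at the centre of its underside. To be left alone.
- mouse: Black computer mouse, 122 x 64 x 41 mm, loose on the mat to the right of the box. Origin at the centre of its underside. To be left alone.

How it is judged:
By the outcome, as a careful person would: the job done as asked, in the order asked, and still so for the second after the job is handed in, with the robot touching nothing.
It also fails if it takes over 53 s, if anything falls off the work surface, if the arm or the gripper's body presses on something with over 40 N, if the wrist force passes 120 N, or if a joint passes its speed limit or range.

### The arm

A 7-joint arm with a two-finger parallel gripper is mounted at the origin on a cart in front of the work surface, level with it; the furniture and walls round the work are solid. World frame = base frame: x ahead of the robot, y to its left, z up, the work surface at z = 0. Lengths are in m, angles in rad, forces in N, time in s.
With the tool pointing down it reaches from about 0.425 to 0.95 m from the base axis. Payload 4.7 kg.
Tool frame: the origin (TCP) lies at the very end of the fingers, on their centre line; the grasp point (between the pads) lies 19 mm behind it; z points along the fingers, y is the direction in which the jaws open and shut (so a half turn about z gives the same grasp; the last joint's range is limited). The gripper opens to 87 mm and grips with 3 to 60 N. Pads are 19 mm wide; open, the fingers measure 117 mm over their backs; the gripper's body (75 mm by 190 mm) begins 51 mm behind the grasp point.
Start: joints at [-1.142, 0.469, -0.049, 1.532, 0.024, 1.141, -0.082], TCP at [0.298, 0.606, 0.223] pointing down, gripper open.
Joint ranges: [-2.59, 2.59], [-0.33, 1.99], [-1.39, 1.29], [0.1, 2.45], [-1.04, 4.18], [0.21, 1.99], [-2.66, 2.66]. Speed limits (rad/s): [2.57, 2.57, 3.14, 3.14, 3.14, 3.14, 3.14].

### API

Orientations are given as [roll, pitch, yaw] about the fixed x, y, z axes, in that order (R = Rz(yaw) Ry(pitch) Rx(roll)).
In Python, from bench import monitor, vision, arm gives the robot as it stands.
- The arm moves only by the tool apply_moves, never from a script. Its argument "motion" is one flat list of numbers, 7 for each row, row after row: the shift along the tool's x, y, z in cm, then the turn, a rotation vector about the tool's x, y, z in degrees, then the opening, from -1 (shut) to 1 (fully open). A call has 1 to 10 rows; each row is the pose to reach, as a shift and turn from the pose commanded when the call began, along the tool's axes at that moment; what a row does not reach only later rows make up. A row lasts 1/8 s, in which the tool goes at most 62.5 mm and 10.7 degrees, less where a joint would pass 70% of its speed; a pose out of reach is approached as far as the arm can. A call with a gripper value outside its range is refused whole. The fingers move at their own pace and stop on an object; the grip force is fixed at half the most. Time passes only in rows, so rows that repeat a pose let the fingers close. It gives the time, the measured TCP pose, the force and the opening at its end, in the units of the state.
- monitor.sense(): the state, without advancing time (a new reading comes with each control period).
- vision.read_camera(name): name is "scene" or "top" or "wrist"; returns a dict with "img" (420x560x3 uint8, red, green, blue), "camera_matrix" (3x3 intrinsics, pixels), "distortion" ([k1, k2, p1, p2, k3] as OpenCV has them; the pictures are not rectified), "xyz" and "attitude" of the camera in the world; the wrist camera has in their place "mount" (4x4, takes a point from camera to tool coordinates, whose origin is the TCP and whose axes are the flange's). Camera axes: x right, y down, z forward; pixel columns grow to the right and rows downward; lengths in m; the calibration is good to about 2 mm. A picture is of the moment at which its call begins: read the wrist's pose just before it. There is no depth.
- arm.job_done(): hands the job in, once; it reports no verdict.
Trained networks look in a picture, given as the dict that the camera call returned (one of the last four; its "shot" number tells which), for a name from the list of things; names that differ only in an ending like _2 or _b are one class to them, and where a whole thing is asked for, a point or a joint stands for the part that bears it (a point fixed in the world has none). Each returns a list of dicts, best first, with "p" (0 to 1); they miss things now and then, are a little off and sometimes report something else, mostly with a low value. They report only what shows in the picture. A call takes as long as a camera call.
- vision.recognise(picture, thing): "position" ([column, row] in pixels, amid what is visible of it).
The state is a dict: "t": time; "qpos": joint angles; "joint_vel": joint speeds; "effort": joint torques, N m; "ee_pos": TCP position; "tool_rot": TCP orientation; "ft_force": force on the tool from outside, world axes, zero at the start; "moment": the same for the moment, N m; "grip_width": opening from 0.0 (shut) to 1.0 (fully open).
Only numpy, scipy, OpenCV 4.12 (cv2) and the standard library are available. Lean on these libraries where they do the work, as an engineer would, in place of code of your own. Each camera call takes 0.05 s, during which the arm holds its last target.

## Working session

There is one attempt and no reset: what is moved stays moved. The work goes in short steps, Python scripts to look and compute and a tool call to move; the robot and the scene stay as the last step left them, time stands still between calls to the robot, and variables do not carry over. Pictures are saved under pics/ and viewed, and the job is handed in when it is done.

Besides the shell and the picture viewer there is one more tool, called in YAML: its name, and indented under it one key for each argument. apply_moves: Moves the arm, as the interface text tells. Its arguments: {"type":"object","properties":{"motion":{"type":"array"}},"required":["motion"]}

```bash
ls; mkdir -p pics; cat > h.py <<'E'
from bench import monitor, vision, arm
import numpy as np, cv2
from scipy.spatial.transform import Rotation as R
def save(name,cam):
    p=vision.read_camera(cam); cv2.imwrite('pics/'+name+'.png',cv2.cvtColor(p['img'],cv2.COLOR_RGB2BGR)); return p
def campose(p,s=None):
    if 'mount' in p:
        s=s or monitor.sense()
        T=np.eye(4);T[:3,:3]=R.from_euler('xyz',s['tool_rot']).as_matrix();T[:3,3]=s['ee_pos']
        return T@np.array(p['mount'])
    T=np.eye(4);T[:3,3]=p['xyz'];a=np.array(p['attitude'])
    T[:3,:3]=a if a.shape==(3,3) else R.from_euler('xyz',a).as_matrix()
    return T
def onplane(p,px,z,T=None):
    T=campose(p) if T is None else T
    px=np.array(px,float).reshape(-1,1,2)
    u=cv2.undistortPoints(px,np.array(p['camera_matrix']),np.array(p['distortion'])).reshape(-1,2)
    d=np.c_[u,np.ones(len(u))]@T[:3,:3].T; o=T[:3,3]
    return o+d*((z-o[2])/d[:,2])[:,None]
def proj(p,X,T=None):
    T=campose(p) if T is None else T
    Xc=(np.asarray(X,float).reshape(-1,3)-T[:3,3])@T[:3,:3]
    return cv2.projectPoints(Xc,np.zeros(3),np.zeros(3),np.array(p['camera_matrix']),np.array(p['distortion']))[0].reshape(-1,2)
E
python3 - <<'E'
from h import *
s=monitor.sense(); print(s)
for c in ['scene','top','wrist']:
    p=save(c+'0',c); print(c,{k:v for k,v in p.items() if k!='img'})
    for n in ['box','panel_mid','release','drawer','earbud_case','tape_roll','mouse']:
        try: print(n,vision.recognise(p,n)[:2])
        except Exception as e: print(n,e)
E
```

```text
pics
{'t': 0.0, 'qpos': array([-1.14188721,  0.46943303, -0.04861197,  1.53371696,  0.02412467,
        1.1409851 , -0.08230828]), 'joint_vel': array([ 0.00093014, -0.00025114,  0.00062303,  0.0003868 ,  0.00014344,
       -0.00013503,  0.00015932]), 'effort': array([-2.69505963e-04, -5.07978988e+01, -8.09318223e-02, -2.36158955e+01,
       -6.13376009e-02,  3.80391127e-02,  2.00861068e-04]), 'ee_pos': array([0.29805809, 0.60494955, 0.22149541]), 'tool_rot': array([-3.13963884e+00,  8.70337875e-05,  2.68383296e+00]), 'ft_force': array([-0.21889945,  1.9101607 , -0.72437273]), 'moment': array([-0.00343118,  0.02938264,  0.02733645]), 'grip_width': 1.0003063776497625}
scene {'camera_matrix': array([[542.31373826,   0.        , 281.93641619],
       [  0.        , 542.31373826, 206.24504728],
       [  0.        ,   0.        ,   1.        ]]), 'distortion': array([-0.18095301,  0.        ,  0.        ,  0.        ,  0.        ]), 'xyz': array([-0.09056094, -0.89744723,  0.94872978]), 'attitude': array([-2.33299937,  0.00329917, -0.7124297 ]), 'shot': 1}
box [{'position': [298.8, 212.4]
[... 1111 characters left out ...]
{'camera_matrix': array([[364.03571255,   0.        , 276.02662399],
       [  0.        , 364.03571255, 214.40427554],
       [  0.        ,   0.        ,   1.        ]]), 'distortion': array([-0.04446571,  0.        ,  0.        ,  0.        ,  0.        ]), 'mount': array([[ 5.00521845e-04, -9.69819991e-01, -2.43821523e-01,
         6.63147345e-02],
       [ 9.99999544e-01,  2.87057309e-04,  9.11025807e-04,
        -4.86399831e-04],
       [-8.13540289e-04, -2.43821868e-01,  9.69819692e-01,
        -1.63528491e-01],
       [ 0.00000000e+00,  0.00000000e+00,  0.00000000e+00,
         1.00000000e+00]]), 'shot': 3}
box []
panel_mid []
release []
drawer []
earbud_case []
tape_roll []
mouse []
```

View pics/scene0.png

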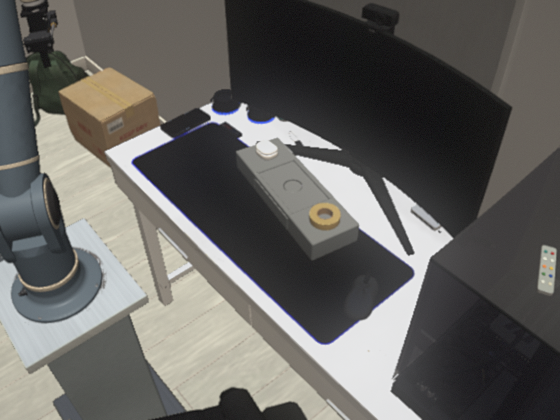

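View pics/top0.png

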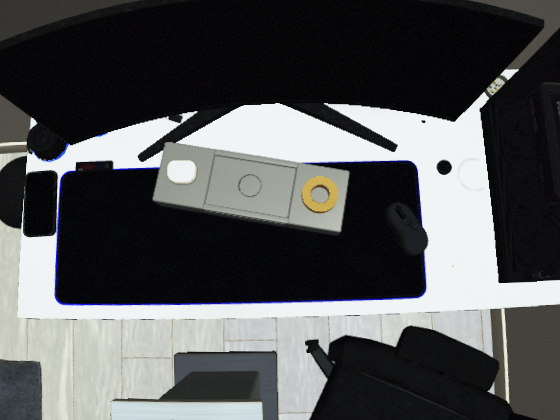

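View pics/wrist0.png

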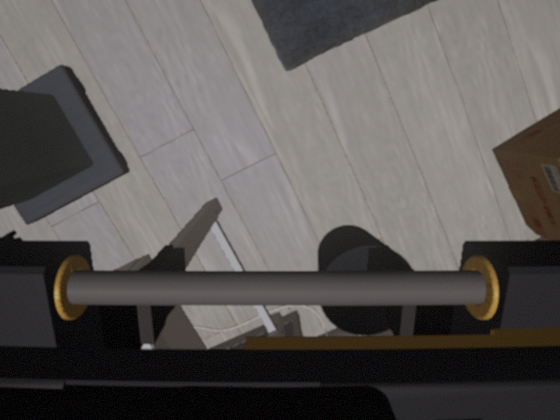

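The scene view shows the box with the white case at (265,150), the tape at (325,215) and the ring at (292,186). The top view shows the ring at about (250,186). I'll zoom in and fit the box.

```bash
python3 - <<'E'
import cv2
a=cv2.imread('pics/top0.png')[125:250,140:365]
a=cv2.convertScaleAbs(cv2.resize(a,None,fx=3.5,fy=3.5,interpolation=cv2.INTER_CUBIC),alpha=1.3)
cv2.imwrite('pics/topc.png',a)
b=cv2.imread('pics/scene0.png')[125:265,225:370]
b=cv2.convertScaleAbs(cv2.resize(b,None,fx=4,fy=4,interpolation=cv2.INTER_CUBIC),alpha=1.5)
cv2.imwrite('pics/scenec.png',b)
E
```

```text
(no output)
```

View pics/topc.png

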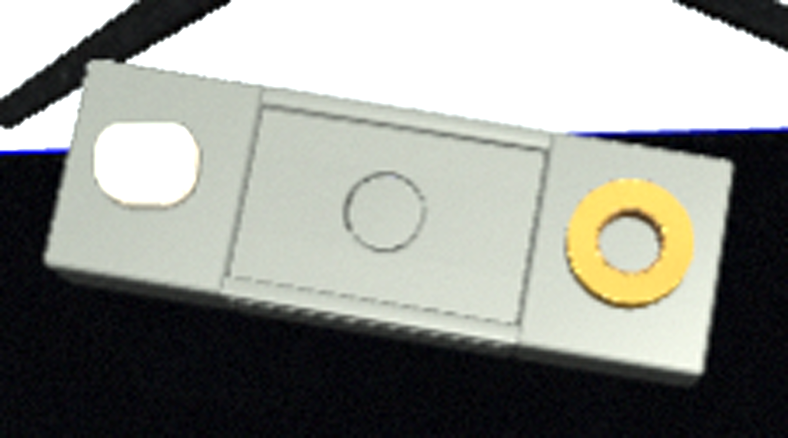

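View pics/scenec.png

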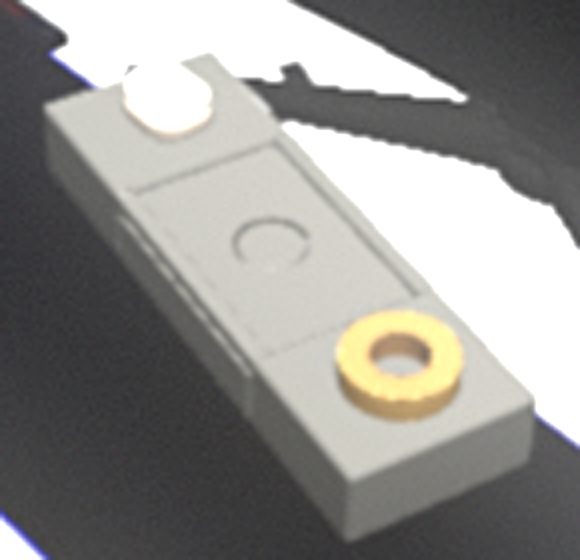

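```bash
cat > fit.py <<'E'
from h import *
from scipy.optimize import least_squares
pt=vision.read_camera('top'); ps=vision.read_camera('scene')
T=lambda c,k,o:(np.array(c)+.5)/k-.5+np.array(o)
tp=T([(90,60),(733,160),(703,373),(46,263)],3.5,(140,125))
sp=T([(210,57),(532,405),(347,483),(45,107),(347,540)],4,(225,125))
# left = +y ; corners back-left, back-right, front-right, front-left
C=np.array([(.065,.195,.06),(.065,-.195,.06),(-.065,-.195,.06),(-.065,.195,.06),(-.065,-.195,0)])
def W(q,X): return R.from_euler('z',q[2]).apply(X)+[q[0],q[1],q[3]]
def f(q): return np.r_[(proj(pt,W(q,C[:4]))-tp).ravel(),(proj(ps,W(q,C))-sp).ravel()]
ring=T((385,212),3.5,(140,125)); rs=T((270,243),4,(225,125))
for fz in (0,1):
    g=(lambda q:f(np.r_[q[:3],0.0])) if fz==0 else f
    r=least_squares(g,[.5,-.15,0,.0][:3+fz])
    q=np.r_[r.x,0] if fz==0 else r.x
    print(q,np.degrees(q[2]),np.round(r.fun.reshape(-1,2),1).tolist())
    for p,x in((pt,ring),(ps,rs)):
        w=onplane(p,x,q[3]+.055)[0]; print('ring box frame',R.from_euler('z',-q[2]).apply(w-[q[0],q[1],q[3]]))
E
python3 fit.py
```

```text
[ 0.5866667  -0.14850582 -0.19650945  0.        ] -11.259162295015935 [[-0.2, -1.3], [1.6, -0.1], [0.9, 1.5], [-1.3, 0.6], [-0.2, -2.8], [1.9, -2.1], [0.2, -0.8], [-1.4, -0.9], [-0.7, 2.6]]
ring box frame [0.00060971 0.00294782 0.055     ]
ring box frame [0.00041672 0.00184966 0.055     ]
[ 0.58907274 -0.14663278 -0.1958317  -0.00672862] -11.22033011299164 [[-0.2, -1.3], [0.2, -0.4], [-0.4, 0.7], [-1.2, 0.2], [0.0, -1.5], [1.8, -1.0], [0.4, 0.3], [-1.0, 0.4], [-0.6, 3.5]]
ring box frame [0.00011678 0.00141337 0.055     ]
ring box frame [0.00232956 0.00608077 0.055     ]
```

```bash
cat >> h.py <<'E'
BOX=np.array([0.5879,-0.1476,-0.0033,np.radians(-11.24)])
def b2w(X): return R.from_euler('z',BOX[3]).apply(X)+BOX[:3]
def w2b(X): return R.from_euler('z',-BOX[3]).apply(np.asarray(X)-BOX[:3])
def delta(target,yaw=np.pi+BOX[3],s=None):
    """shift (cm) and rotvec (deg) in tool axes to go to world target pointing down"""
    s=s or monitor.sense()
    Rt=R.from_euler('xyz',s['tool_rot']); Rg=R.from_euler('xyz',[np.pi,0,yaw])
    return np.round(Rt.inv().apply(np.asarray(target)-s['ee_pos'])*100,2), np.round((Rt.inv()*Rg).as_rotvec(degrees=True),2)
E
python3 - <<'E'
from h import *
p=vision.read_camera('top')
for z in (.1,.2,.35): print(z,np.round(onplane(p,[(0,90),(70,143),(140,112),(280,102),(420,112),(455,122),(280,310)],z)[:,:2],3).tolist())
print(b2w([0.0,0.002,.2]),delta(b2w([0,.002,.2])))
E
```

```text
0.1 [[0.812, 0.401], [0.678, 0.221], [0.738, 0.074], [0.748, -0.212], [0.721, -0.495], [0.698, -0.566], [0.338, -0.202]]
0.2 [[0.761, 0.331], [0.643, 0.172], [0.695, 0.042], [0.704, -0.212], [0.68, -0.462], [0.66, -0.525], [0.342, -0.202]]
0.35 [[0.684, 0.226], [0.589, 0.097], [0.631, -0.007], [0.638, -0.211], [0.619, -0.413], [0.603, -0.463], [0.347, -0.204]]
[ 0.58828984 -0.14563836  0.1967    ] (array([-59.21, -54.57,   2.58]), array([ 1.000e-02, -0.000e+00, -1.499e+01]))
```

```bash
python3 - <<'E'
from h import *
p=vision.read_camera('top');q=vision.read_camera('scene')
im=cv2.cvtColor(q['img'],cv2.COLOR_RGB2BGR)
for u in [(140,112),(280,102),(420,112)]:
    for z in (.05,.1,.15,.2,.25,.3,.4):
        w=onplane(p,[u],z); x=proj(q,w)[0]; print(u,z,x.round(0),w[0].round(3))
        cv2.circle(im,(int(x[0]),int(x[1])),2,(0,0,255) if z!=.2 else (0,255,0),-1)
cv2.imwrite('pics/mon.png',cv2.convertScaleAbs(im,alpha=2.0,beta=20))
E
```

```text
(140, 112) 0.05 [282. 120.] [0.759 0.091 0.05 ]
(140, 112) 0.1 [280. 111.] [0.738 0.074 0.1  ]
(140, 112) 0.15 [278. 101.] [0.717 0.058 0.15 ]
(140, 112) 0.2 [276.  90.] [0.695 0.042 0.2  ]
(140, 112) 0.25 [273.  78.] [0.674 0.025 0.25 ]
(140, 112) 0.3 [270.  66.] [0.653 0.009 0.3  ]
(140, 112) 0.4 [264.  38.] [ 0.61  -0.023  0.4  ]
(280, 102) 0.05 [361. 169.] [ 0.77  -0.212  0.05 ]
(280, 102) 0.1 [357. 157.] [ 0.748 -0.212  0.1  ]
(280, 102) 0.15 [353. 145.] [ 0.726 -0.212  0.15 ]
(280, 102) 0.2 [348. 132.] [ 0.704 -0.212  0.2  ]
(280, 102) 0.25 [343. 117.] [ 0.682 -0.212  0.25 ]
(280, 102) 0.3 [338. 102.] [ 0.66  -0.211  0.3  ]
(280, 102) 0.4 [325.  68.] [ 0.617 -0.211  0.4  ]
(420, 112) 0.05 [447. 238.] [ 0.741 -0.512  0.05 ]
(420, 112) 0.1 [441. 223.] [ 0.721 -0.495  0.1  ]
(420, 112) 0.15 [434. 207.] [ 0.7   -0.479  0.15 ]
(420, 112) 0.2 [426. 190.] [ 0.68  -0.462  0.2  ]
(420, 112) 0.25 [418. 172.] [ 0.66  -0.446  0.25 ]
(420, 112) 0.3 [409. 152.] [ 0.639 -0.429  0.3  ]
(420, 112) 0.4 [389. 110.] [ 0.599 -0.396  0.4  ]
```

View pics/mon.png

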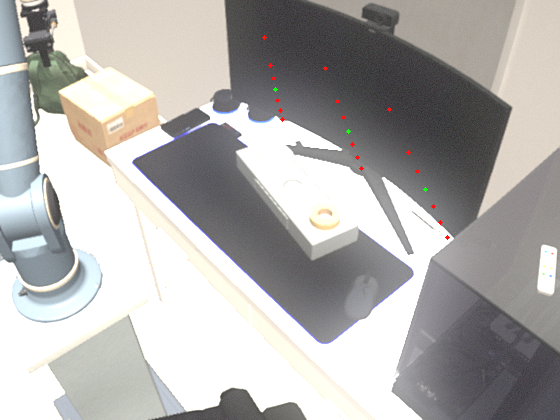

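apply_moves:
  motion: [-3.9,-3.6,0,0,0,-1.5,-1,-7.8,-7.2,0,0,0,-3,-1,-11.7,-10.8,0,0,0,-4.5,-1,-15.6,-14.4,0,0,0,-6,-1,-19.5,-18,0,0,0,-7.5,-1,-23.4,-21.6,0,0,0,-9,-1,-27.3,-25.2,0,0,0,-10.5,-1,-31.2,-28.8,0,0,0,-12,-1,-35.1,-32.4,0,0,0,-13.5,-1,-39,-36,0,0,0,-15,-1]

```text
t: 2.7
ee_pos: [0.4896, 0.1087, 0.2229]
tool_rot: [3.141, 0.001, 2.947]
ft_force: [0.1, 1.2, 0.4]
grip_width: 0.02
```

```bash
python3 - <<'E'
from h import *
s=monitor.sense();print(s['ee_pos'],s['ft_force'],s['grip_width'],delta(b2w([0,.002,.2])))
E
```

```text
[0.48961005 0.10867555 0.22293462] [0.12663366 1.23388497 0.44403197] 0.019627467866543097 (array([-14.6 , -23.04,   2.62]), array([0.04, 0.05, 0.07]))
```

apply_moves:
  motion: [-2.4,-3.8,0.3,0,0,0,-1,-4.9,-7.7,0.7,0,0,0,-1,-7.3,-11.5,1.1,0,0,0,-1,-9.7,-15.4,1.5,0,0,0,-1,-12.2,-19.2,2,0,0,0,-1,-14.6,-23,2.6,0,0,0,-1,-14.6,-23,2.6,0,0,0,-1,-14.6,-23,2.6,0,0,0,-1]

```text
t: 3.7
ee_pos: [0.5873, -0.1429, 0.1963]
tool_rot: [3.141, -0.001, 2.946]
ft_force: [-0.2, -0.2, 0.1]
grip_width: 0.006
```

```bash
python3 - <<'E'
from h import *
s=monitor.sense();print(s['ee_pos'],s['tool_rot'],s['ft_force'],s['grip_width'],delta(b2w([0,.002,.2])))
p=save('w1','wrist')
print(campose(p))
for n in ['panel_mid','release','drawer','front_inside']: print(n,vision.recognise(p,n)[:2])
E
```

```text
[ 0.58732355 -0.1429489   0.19634653] [ 3.14071280e+00 -6.35590457e-04  2.94608063e+00] [-0.23658882 -0.17442765  0.06047253] 0.006035674584243997 (array([-0.15, -0.25, -0.04]), array([ 0.05, -0.04,  0.04]))
[[ 0.19254923  0.95160226  0.23953693  0.52212835]
 [ 0.98128495 -0.18726006 -0.04487225 -0.13014406]
 [ 0.00215517  0.2436941  -0.96984975  0.36005019]
 [ 0.          0.          0.          1.        ]]
panel_mid [{'position': [305.3, 137.7], 'p': 0.8}]
release [{'position': [270.9, 205.8], 'p': 0.58}]
drawer []
front_inside [{'position': [248.8, 211.0], 'p': 0.6}]
```

View pics/w1.png

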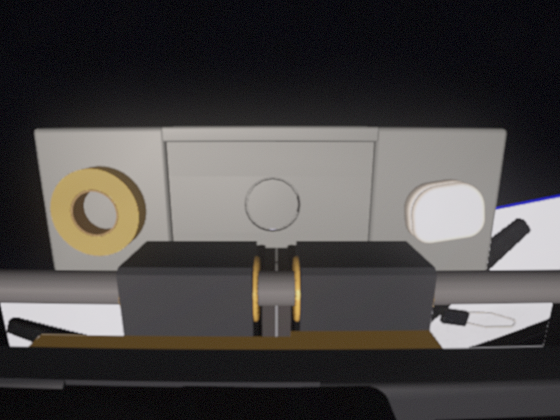

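```bash
python3 - <<'E'
from h import *
p=vision.read_camera('wrist'); T=campose(p)
print(w2b(onplane(p,[(272,205)],b2w([0,0,.055])[2],T)).round(4),'ring ctr')
X=[(-.065,.195,.06),(-.065,-.195,.06),(-.065,.085,.06),(-.065,-.085,.06),(-.053,.085,.056),(-.053,-.085,.056),(0,.0,.056)]
print(proj(p,b2w(X),T).round(1).tolist())
im=cv2.convertScaleAbs(cv2.cvtColor(p['img'],cv2.COLOR_RGB2BGR),alpha=1.3)[110:280,20:520]
cv2.imwrite('pics/w1c.png',cv2.resize(im,None,fx=1.6,fy=1.6,interpolation=cv2.INTER_CUBIC))
E
```

```text
[[0.0015 0.0011 0.055 ]] ring ctr
[[505.9, 128.7], [35.3, 127.7], [374.8, 127.0], [166.4, 126.6], [372.6, 141.7], [168.7, 141.3], [270.7, 203.5]]
```

View pics/w1c.png

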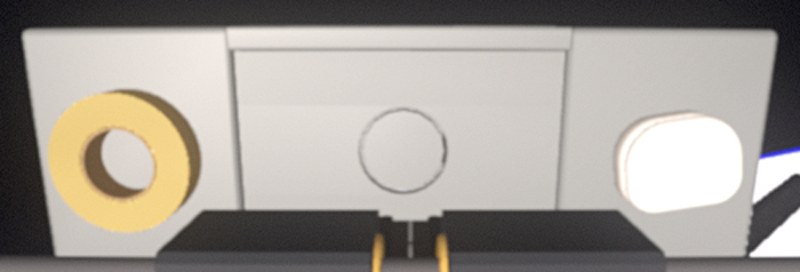

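```bash
python3 - <<'E'
from h import *
s=monitor.sense();print(s['t'],s['ee_pos'],delta(b2w([0.001,.001,.075])))
E
```

```text
4.0 [ 0.58750364 -0.14274937  0.1967994 ] (array([-0.23, -0.37, 12.51]), array([0.03, 0.02, 0.1 ]))
```

apply_moves:
  motion: [-0.2,-0.4,4,0,0,0,-1,-0.2,-0.4,8,0,0,0,-1,-0.2,-0.4,11,0,0,0,-1,-0.2,-0.4,12,0,0,0,-1,-0.2,-0.4,12.5,0,0,0,-1,-0.2,-0.4,12.5,0,0,0,-1]

```text
t: 4.75
ee_pos: [0.5893, -0.1482, 0.0724]
tool_rot: [3.141, 0.001, 2.946]
ft_force: [0.2, -0.2, -0.2]
grip_width: 0.003
```

```bash
python3 - <<'E'
from h import *
s=monitor.sense();print(s['t'],s['ee_pos'],w2b(s['ee_pos']),s['ft_force'],s['moment'],delta(b2w([0.001,.001,.075])))
p=save('w2','wrist');T=campose(p,s)
print(proj(p,[s['ee_pos']],T), w2b(onplane(p,[(272,205)],b2w([0,0,.055])[2],T)))
E
```

```text
4.75 [ 0.58926674 -0.148156    0.07236884] [ 0.0014489  -0.00027893  0.07566884] [ 0.17065514 -0.19096897 -0.23666198] [-0.02633251  0.02079021  0.00692155] (array([0.04, 0.13, 0.07]), array([0.01, 0.08, 0.02]))
[[276.69945836 265.43738156]] [[-0.02364482 -0.00268436  0.055     ]]
```

View pics/w2.png

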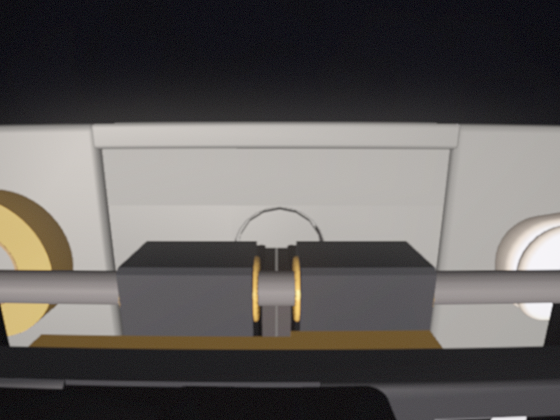

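```bash
python3 - <<'E'
from h import *
s=monitor.sense()
p=vision.read_camera('wrist');T=campose(p,s)
print(w2b(onplane(p,[(280,208)],b2w([0,0,.056])[2],T)), proj(p,b2w([[-.022,.001,.056],[-.065,.085,.06],[-.065,-.085,.06],[-.053,.085,.056]]),T))
E
```

```text
[[-0.02204084  0.00140394  0.056     ]] [[279.21885102 208.07652555]
 [452.88988354 123.72228621]
 [101.71188381 123.42823122]
 [446.54977051 148.15117298]]
```

apply_moves:
  motion: [0,0.1,0.6,0,0,0,-1,0,0.1,1.2,0,0,0,-1,0,0.1,1.6,0,0,0,-1,0,0.1,1.8,0,0,0,-1,0,0.1,2.0,0,0,0,-1,0,0.1,2.2,0,0,0,-1,0,0.1,2.3,0,0,0,-1,0,0.1,2.3,0,0,0,-1]

```text
t: 5.85
ee_pos: [0.5888, -0.1471, 0.0494]
tool_rot: [3.141, -0.0, 2.946]
ft_force: [-4.0, 1.0, 9.1]
grip_width: 0.005
```

```bash
python3 - <<'E'
from h import *
s=monitor.sense(); print(s['ft_force'],s['ee_pos'])
save('w3','wrist'); save('t3','top'); 
a=cv2.imread('pics/t3.png')[125:275,140:365]
cv2.imwrite('pics/t3c.png',cv2.resize(a,None,fx=3.5,fy=3.5,interpolation=cv2.INTER_CUBIC))
E
```

```text
[-3.96926024  1.01529539  9.09361578] [ 0.58884285 -0.14711128  0.04939566]
```

View pics/w3.png

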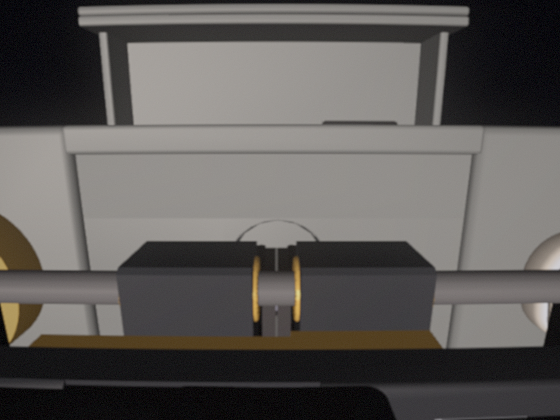

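View pics/t3c.png

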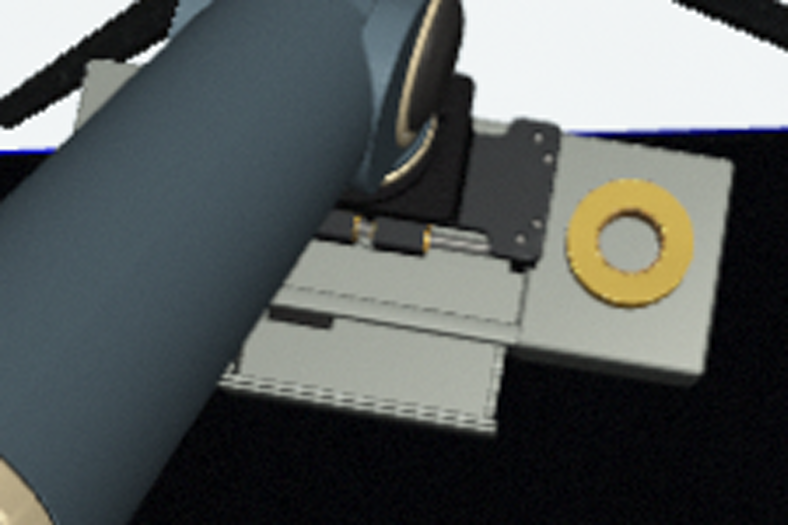

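apply_moves:
  motion: [0,0,-1.5,0,0,0,-1,0,0,-4,0,0,0,-1,2,-0.4,-4.5,0,0,0,-1,5,-0.9,-5,0,0,0,-1,8,-0.9,-5,0,0,0,-1,8.7,-0.9,-5,0,0,0,-1,8.7,-0.9,-5,0,0,0,-1,8.7,-0.9,-5,0,0,0,-1]

```text
t: 6.95
ee_pos: [0.5032, -0.1392, 0.0987]
tool_rot: [-3.141, 0.002, 2.946]
ft_force: [-0.0, -0.0, 0.2]
grip_width: 0.004
```

```bash
sed -i 's/-0.0033/-0.0005/' h.py; python3 - <<'E'
from h import *
s=monitor.sense(); print(s['ft_force'],s['ee_pos'],w2b(s['ee_pos']))
p=save('w4','wrist'); T=campose(p,s)
print(proj(p,[s['ee_pos']],T),proj(p,b2w([[-.107,.083,.046],[-.107,-.083,.046],[-.107,-.083,.01],[-.065,.085,.06],[-.065,-.085,.06],[-.053,.085,.056]]),T))
q=save('s4','scene'); a=cv2.imread('pics/s4.png')[100:280,180:400]
cv2.imwrite('pics/s4c.png',cv2.convertScaleAbs(cv2.resize(a,None,fx=3.2,fy=3.2,interpolation=cv2.INTER_CUBIC),alpha=1.5))
E
```

```text
[-0.0417936  -0.00332374  0.24604336] [ 0.50322017 -0.13916997  0.09871522] [-0.08469879 -0.00823739  0.09921522]
[[276.70020557 265.43758691]] [[425.6261557  197.92222667]
 [153.89708997 197.63704728]
 [170.39470809 187.37304866]
 [430.87961002 270.82783441]
 [148.86620968 270.7994258 ]
 [426.11912439 286.20250801]]
```

View pics/w4.png

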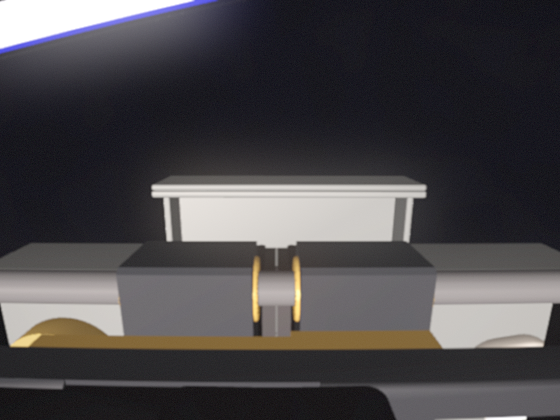

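View pics/s4c.png

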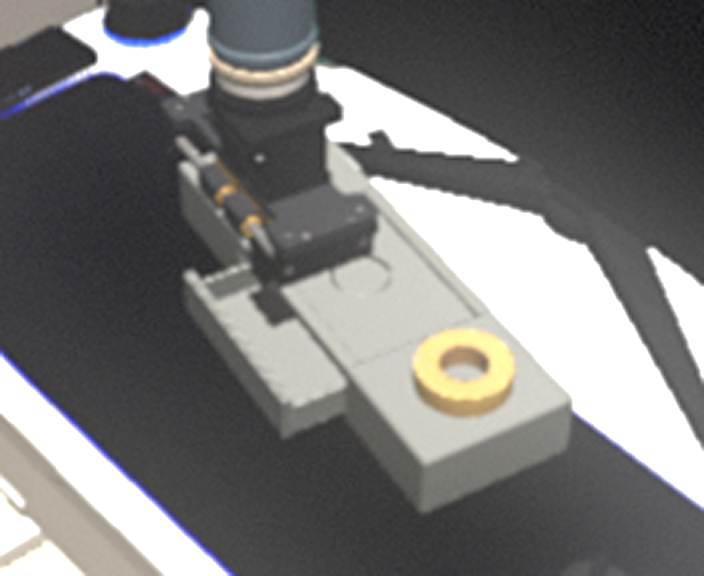

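apply_moves:
  motion: [0,0,2,0,0,0,-1,0,0,3.5,0,0,0,-1,0,0,5,0,0,0,-1,0,0,6,0,0,0,-1,0,0,6.9,0,0,0,-1,0,0,6.9,0,0,0,-1,0.5,0,6.9,0,0,0,-1,1,0,6.9,0,0,0,-1,1,0,6.9,0,0,0,-1]

```text
t: 8.18
ee_pos: [0.4916, -0.137, 0.0299]
tool_rot: [3.141, 0.0, 2.946]
ft_force: [0.7, 0.0, 0.6]
grip_width: 0.004
```

```bash
python3 - <<'E'
from h import *
s=monitor.sense(); print(s['ft_force'],s['ee_pos'],w2b(s['ee_pos']))
p=save('w5','wrist')
E
```

```text
[0.71223955 0.0274853  0.6059869 ] [ 0.49155554 -0.13695082  0.02986622] [-0.09657224 -0.00833445  0.03036622]
```

View pics/w5.png

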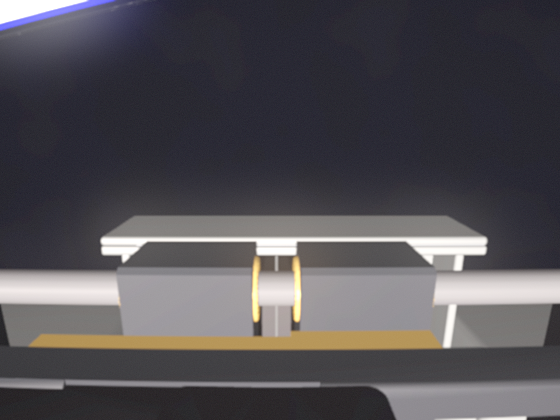

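apply_moves:
  motion: [0.3,0,0,0,0,0,-1,0.6,0,0,0,0,0,-1,0.9,0,0,0,0,0,-1,1.2,0,0,0,0,0,-1,1.5,0,0,0,0,0,-1,1.8,0,0,0,0,0,-1,2.1,0,0,0,0,0,-1,2.4,0,0,0,0,0,-1,2.7,0,0,0,0,0,-1,3,0,0,0,0,0,-1]

```text
t: 9.48
ee_pos: [0.4623, -0.1312, 0.0295]
tool_rot: [3.141, -0.0, 2.946]
ft_force: [0.0, 0.6, 1.0]
grip_width: 0.005
```

```bash
python3 - <<'E'
from h import *
s=monitor.sense(); print(s['ft_force'],s['ee_pos'],w2b(s['ee_pos']))
p=save('w6','wrist');p=save('s6','scene')
a=cv2.imread('pics/s6.png')[100:280,180:400]
cv2.imwrite('pics/s6c.png',cv2.convertScaleAbs(cv2.resize(a,None,fx=3.2,fy=3.2,interpolation=cv2.INTER_CUBIC),alpha=1.5))
E
```

```text
[0.02437174 0.60159056 1.04295048] [ 0.46228637 -0.13117354  0.02949229] [-0.12640611 -0.00837311  0.02999229]
```

View pics/s6c.png

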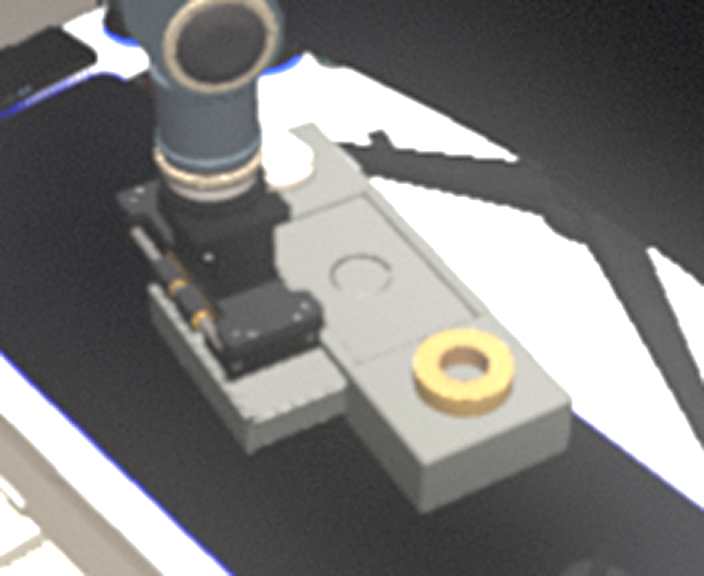

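apply_moves:
  motion: [0.2,0,0,0,0,0,-1,0.4,0,0,0,0,0,-1,0.5,0,0,0,0,0,-1,0.6,0,0,0,0,0,-1,0.7,0,0,0,0,0,-1,0.7,0,0,0,0,0,-1]

```text
t: 10.32
ee_pos: [0.4576, -0.1303, 0.0299]
tool_rot: [-3.141, 0.004, 2.946]
ft_force: [4.8, -0.5, -3.5]
grip_width: 0.004
```

apply_moves:
  motion: [0.1,0,0,0,0,0,-1,0.2,0,0,0,0,0,-1,0.3,0,0,0,0,0,-1,0.3,0,0,0,0,0,-1]

```text
t: 10.82
ee_pos: [0.4576, -0.1303, 0.0304]
tool_rot: [-3.141, 0.01, 2.946]
ft_force: [9.5, -1.6, -7.0]
grip_width: 0.006
```

apply_moves:
  motion: [-0.5,0,0,0,0,0,-1,-1,0,0,0,0,0,-1,-1.6,0,0,0,0,0,-1,-1.6,0,0,0,0,0,-1,-1.6,0,-2,0,0,0,-1,-1.6,0,-5,0,0,0,-1,-1.6,0,-9,0,0,0,-1,-1.6,0,-14,0,0,0,-1,-1.6,0,-18,0,0,0,-1,-1.6,0,-18,0,0,0,-1]

```text
t: 12.08
ee_pos: [0.47, -0.1328, 0.2125]
tool_rot: [3.141, 0.006, 2.946]
ft_force: [0.5, 0.3, -0.3]
grip_width: 0.003
```

```bash
python3 - <<'E'
from h import *
s=monitor.sense(); print(s['t'],s['ft_force'],s['ee_pos'],w2b(s['ee_pos']))
p=save('w7','wrist');T=campose(p,s)
print(proj(p,b2w([[-.142,.083,.046],[-.142,-.083,.046],[-.15,.083,.046],[-.15,-.083,.046],[-.065,-.085,.06],[-.065,.085,.06]]),T).round(1).tolist())
p=save('s7','scene');p=save('t7','top')
a=cv2.imread('pics/s7.png')[100:320,180:420]
cv2.imwrite('pics/s7c.png',cv2.convertScaleAbs(cv2.resize(a,None,fx=2.7,fy=2.7,interpolation=cv2.INTER_CUBIC),alpha=1.5))
E
```

```text
12.075 [ 0.51987114  0.28598801 -0.26626907] [ 0.46999715 -0.13283068  0.21248261] [-0.11852022 -0.00849548  0.21298261]
[[376.3, 170.6], [194.2, 170.5], [376.9, 161.8], [193.7, 161.6], [193.4, 255.5], [376.7, 255.4]]
```

View pics/w7.png

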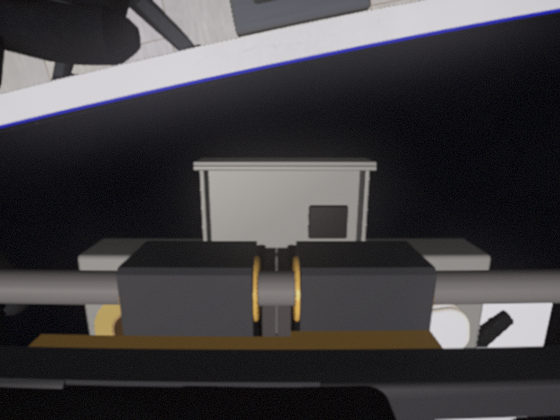

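View pics/s7c.png

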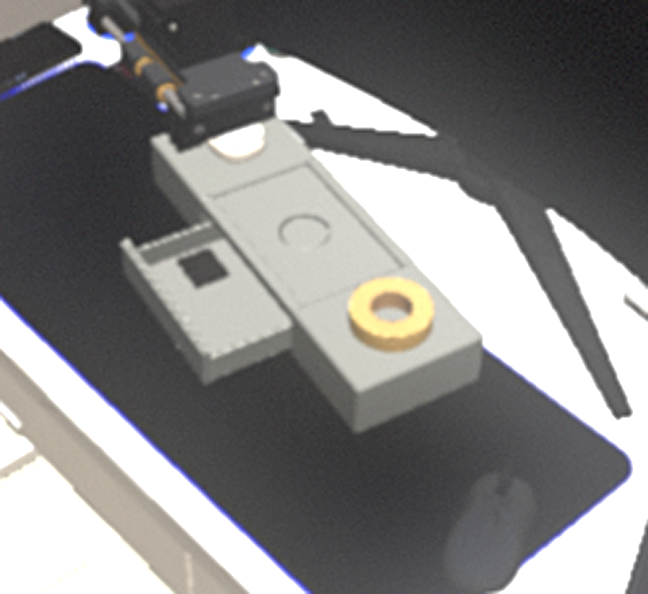

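View pics/t7.png

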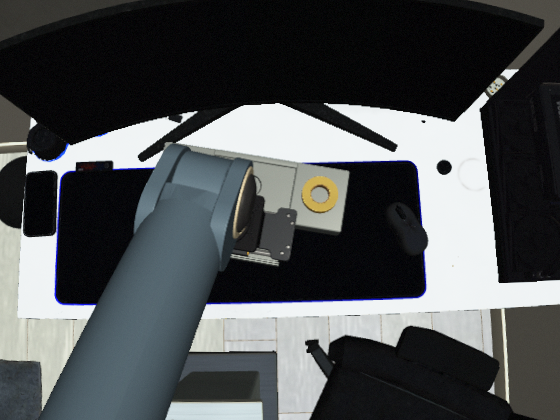

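The drawer is at its stop: the wrist view has the wall's inner edge at row 169–170, and I predicted 170.6 for 85 mm out. The tape and mouse are unmoved and the arm is clear, so I'm handing in.

```bash
python3 - <<'E'
from h import *
print(arm.job_done())
E
```

```text
the job is handed in; nothing more can be done
None
```

The drawer is open to its stop and the job is handed in, at about 12.3 s of the 53 s allowed.

- **Push plate:** I found the fine ring round the plate in the camera images, at about 1 mm from the panel's centre along y. I pressed it home with the closed fingertips at about 9 N, and the wrist and top views then showed the drawer ajar.
- **Drawer:** I lowered the closed fingertips into the gap behind the drawer's front and drew it out. At the end the position stayed fixed while the pull rose from about 5 N to 9.5 N, which I took as the stop. I then backed off and lifted clear.
- **Last checks:**
  - The wrist image put the front wall's inner edge at row 169–170, against 170.6 predicted for 85 mm out. The fingertip position put it about 1 mm short of that, within the calibration error.
  - The force on the tool is about zero and nothing is being touched.
  - The tape roll and mouse are where they were.
  - The ear bud case was partly hidden by the arm in the last images. What shows of it looks unmoved, but I did not measure it separately.

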